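# Open the descaler bottle's push-and-turn cap

### The arm

A 6-joint arm with a two-finger parallel gripper is mounted at the origin on a cart in front of the work surface, level with it; the furniture and walls round the work are solid. World frame = base frame: x ahead of the robot, y to its left, z up, the work surface at z = 0. Lengths are in mm, angles in rad, forces in N, time in s.
With the tool pointing down it reaches from about 400 to 925 mm from the base axis. Payload 12.5 kg.
Tool frame: the origin (TCP) lies on the front face of the gripper's body, between the roots of the fingers; the fingertips stand 78 mm ahead of it and the grasp point (between the pads) lies 59 mm ahead of it (env.nose_length is the distance from the TCP to the fingertips, in mm); z points along the fingers, y is the line along which they close (so a half turn about z gives the same grasp; the last joint's range is limited). The gripper opens to 95 mm and grips with 3 to 60 N. Pads are 20 mm wide; open, the fingers measure 119 mm over their backs; the gripper's body (75 mm by 180 mm) begins 59 mm behind the grasp point.
Start: joints at [1.227, 0.491, 1.559, -0, 1.092, -0.106], TCP at [147.207, 607.427, 292.261] pointing down, gripper open.
Joint ranges: [-3.1, 3.1], [-0.84, 2.19], [0.05, 2.79], [-1.13, 4.28], [0.06, 2.93], [-2.69, 2.69]. Speed limits (rad/s): [2.22, 2.22, 2.79, 3.14, 3.14, 3.14].

### API

Orientations are given as [roll, pitch, yaw] about the fixed x, y, z axes, in that order (R = Rz(yaw) Ry(pitch) Rx(roll)).
In Python, from cell import env gives the robot as it stands.
- The arm moves only by the tool jog_arm, never from a script. Its argument "motion" is a list of rows, each a list of 7 numbers: the turn, a rotation vector about the tool's x, y, z in degrees, then the shift along the tool's x, y, z in mm, then the finger opening in mm, from 0 to 95.1. In form: [[wx, wy, wz, x, y, z, hand], ...]. A call has 1 to 10 rows; each row shifts and turns the commanded pose from where the row before left it, along the tool's axes as they then stand; what a row does not reach is not made up. A row lasts 1/8 s, in which the tool goes at most 62.5 mm and 10.7 degrees, less where a joint would pass 70% of its speed; a pose out of reach is approached as far as the arm can. A call is refused whole if a number of a shift passes 62.5 or a number of a turn 10.7, either way. A call with a gripper value outside its range is refused whole. The fingers move at their own pace and stop on an object; the grip force is fixed at half the most. Time passes only in rows, so rows that do not move let the fingers close. It gives the time, the measured TCP pose, the force, the opening and the grip force at its end, in the units of the state.
- env.state(): the state, without advancing time (a new reading comes with each control period).
- env.read_camera(name): name is "scene" or "top"; returns a dict with "color" (420x560x3 uint8, red, green, blue), "z_map" (420x560 float32, mm along the optical axis (not along the pixel's ray), 0 where there is no reading), "camera_matrix" (3x3 intrinsics, pixels), "world_to_cam" (4x4, takes a point from world to camera coordinates). Camera axes: x right, y up, looking along -z (the intrinsics and any distortion apply to the point x, -y, -z); pixel columns grow to the right and rows downward; lengths in mm; the calibration is good to about 2 mm. A picture is of the moment at which its call begins.
- env.job_done(): hands the job in; it is judged then, once.
Trained networks look in the newest picture that a camera, given by its name, has taken for a name from the list of things; names that differ only in an ending like _2 or _b are one class to them, and where a whole thing is asked for, a point or a joint stands for the part that bears it (a point fixed in the world has none). Each returns a list of dicts, best first, with "score" (0 to 1); they miss things now and then, are a little off and sometimes report something else, mostly with a low value. They report only what shows in the picture. A call takes as long as a camera call.
- env.recognise(camera, thing): "location" ([column, row] in pixels, amid what is visible of it).
The state is a dict: "t": time; "joints": joint angles; "qvel": joint speeds; "tau": joint torques, N m; "eef_pos": TCP position; "tcp_rot": TCP orientation; "ft_force": force on the tool from outside, world axes, zero at the start; "moment": the same for the moment, N m; "opening": opening from 0.0 (shut) to 1.0 (fully open); "grip_force": force on a finger pad.
Only numpy, scipy, OpenCV 4.12 (cv2) and the standard library are available. Lean on these libraries where they do the work, as an engineer would, in place of code of your own. Each camera call takes 0.05 s, during which the arm holds its last target. There are 200 camera calls.

### The job

Get things ready for descaling the kettle: first stand the long measuring scoop in the mug and let go of it, so that it stays standing there (it may lean on the rim). Then open the descaler bottle: press its safety cap down, keep it pressed while you turn it a quarter turn counter-clockwise (seen from above), and lift it clear off the neck, leaving the bottle standing where it is. Finish while holding the cap level in the gripper, a hand's breadth straight above the bottle; knock nothing else about.

Things in the scene. Friction and masses are not known exactly. Their poses are not given: they have to be found in the camera images.
- spoon_center (a point): middle of the wooden measuring scoop (200 mm long, 35 g, lies on the worktop): round handle 12 mm thick, 20 mm knob at its tail, round cup (32 mm wide, 18 high) at the other end. x axis along the handle to the cup: tail end at x = -100, handle -93 to +69, cup +68 to +100 mm; z out of the cup's open side. Point on the handle's axis, 10 mm above the worktop; cup starts roughly towards the robot
- mug_mouth (a point): centre of the mouth of the white mug (loose, 0.3 kg): rim 92 mm above the worktop, 82 mm wide outside, 72 mm clear inside, inner floor 5 mm above the worktop; z up; the handle reaches out to 77 mm from the axis along +y of this frame
- bottle_center (a point): the white descaler bottle (loose, 0.7 to 1 kg): flat-sided body 62 x 84 mm (x, y), 104 mm high, sloping shoulder up to 119 mm, then a neck with lugs. Point on the bottle's axis 55 mm above its underside; z up
- neck_top (a point): centre of the top of the bottle's neck (26 mm thick), 154 mm above the underside, hidden by the cap at first; a sprung grey seal stands 9 mm above it. The spring resists the cap with 3 N at first, 9 N when pressed 5 mm; hard stop at 7 mm. Frame axes as the bottle's
- cap_center (a point): centre (half-way up, on the axis) of the round grey ribbed cap, 48 mm wide, 28 mm high, 30 g; z up. Seated: 1 mm below neck_top, x axis along the bottle's x. Bayonet: it turns only when pressed down 3.5 mm or more, unlocks after 55 degrees counter-clockwise from above and lifts off freely from 60 to 135 degrees; never clockwise. 20 mm of neck below its edge are free for fingertips
- bottle_foot (a point): centre of the bottle's underside, on the worktop at the start
- garlic: garlic bulb, 55 mm, a bystander; origin at its underside
- timer: wind-up kitchen timer, 62 mm wide, 52 mm high, a bystander; origin at its underside
- tub: small yoghurt tub, 72 mm wide, 71 mm high, a bystander; origin at its underside

How it is judged (in metres and radians):
On the way, in this order (a step that is already met when the one before it is completed fails the run):
1. the scoop stands in the mug, let go ((angle between spoon_center's own x axis and vertical below 0.85 rad or angle between spoon_center's own x axis and vertical above 2.29 rad) and horizontal distance between spoon_center and mug_mouth below 0.06 m and height (world z) of spoon_center above 0.06 m and contact force between the fingers and spoon below 0.1 N and contact force between mug and spoon above 0.05 N), for 0.2 s.
2. the cap is pressed down and turned past the tooth (z of cap_center in the frame of neck_top below -0.003 m and angle between the x axis of cap_center and the x axis of neck_top, either way round above 0.4 rad), for 0.05 s.
At the end, for the whole second after the job is handed in: Fingers hold the cap still, level to 20 degrees, 30 to 200 mm above the neck and within 35 mm of its axis, clear of the bottle; the bottle stands within 40 mm of its start; the scoop stands by itself in the upright mug, leaning under 48 degrees (z of cap_center in the frame of neck_top between 0.03 and 0.2 m and horizontal distance between cap_center and neck_top below 0.035 m and angle between cap_center's own z axis and vertical below 0.35 rad and contact force between the fingers and cap above 1 N and contact force between cap and bottle below 0.05 N and linear speed of cap below 0.03 m/s and angle between bottle_foot's own z axis and vertical below 0.08 rad and height (world z) of bottle_foot below 0.006 m and distance of bottle_foot from where it was at the start of the episode below 0.04 m and contact force between mug and spoon above 0.05 N and (angle between spoon_center's own x axis and vertical below 0.85 rad or angle between spoon_center's own x axis and vertical above 2.29 rad) and horizontal distance between spoon_center and mug_mouth below 0.06 m and height (world z) of spoon_center above 0.06 m and angle between mug_mouth's own z axis and vertical below 0.1 rad); the arm keeps its last pose, push and grip.
It fails at once if the bottle is lifted off the worktop or tipped (height (world z) of bottle_foot above 0.02 m or angle between bottle_foot's own z axis and vertical above 0.3 rad).
It fails at once if the mug is tipped over (angle between mug_mouth's own z axis and vertical above 0.6 rad).
It fails at once if a bystander is knocked about (distance of any of garlic, timer, tub from where it was at the start of the episode above 0.03 m).
It also fails if it takes over 51 s, if anything falls off the work surface, if the arm or the gripper's body presses on something with over 40 N, if the wrist force passes 120 N, or if a joint passes its speed limit or range.

## Working session

There is one attempt and no reset: what is moved stays moved. The work goes in short steps, Python scripts to look and compute and a tool call to move; the robot and the scene stay as the last step left them, time stands still between calls to the robot, and variables do not carry over. Pictures are saved under pics/ and viewed, at most 10 in all, crops included, and the job is handed in when it is done.

Besides the shell and the picture viewer there is one more tool, called after "Call:" as name(argument=value, ...) on one line, values as JSON. jog_arm: Moves the arm, as the interface text tells. Its arguments: {"type":"object","properties":{"motion":{"type":"array"}},"required":["motion"]}

```bash
mkdir -p pics
cat > h.py <<'E'
import numpy as np, cv2
from cell import env
def deproj(c,u,v,z):
    K=c["camera_matrix"]; p=np.array([(u-K[0,2])/K[0,0]*z, -(v-K[1,2])/K[1,1]*z, -z,1])
    return (np.linalg.inv(c["world_to_cam"])@p)[:3]
def cloud(c):
    K=c["camera_matrix"]; z=c["z_map"].astype(float); v,u=np.mgrid[:z.shape[0],:z.shape[1]]
    P=np.stack([(u-K[0,2])/K[0,0]*z,-(v-K[1,2])/K[1,1]*z,-z,np.ones_like(z)],-1)
    W=(P@np.linalg.inv(c["world_to_cam"]).T)[...,:3]; W[z<=0]=np.nan
    return W
def project(c,p):
    q=c["world_to_cam"]@np.r_[p,1]; K=c["camera_matrix"]
    return K[0,0]*q[0]/-q[2]+K[0,2], K[1,1]*q[1]/q[2]+K[1,2]
E
cat > a.py <<'E'
from h import *
ims=[]
for cam in("scene","top"):
    c=env.read_camera(cam); W=cloud(c); im=c["color"][...,::-1].copy()
    for n in["spoon_center","mug_mouth","bottle_center","cap_center","garlic","timer","tub"]:
        for d in env.recognise(cam,n)[:2]:
            u,v=np.round(d["location"]).astype(int); w=W[v,u]
            print(cam,n,round(d["score"],2),u,v,np.round(w))
            if d["score"]>.4: cv2.circle(im,(u,v),3,(0,0,255),-1); cv2.putText(im,n[:4],(u+4,v),0,.4,(255,0,0))
    cv2.imwrite(f"pics/{cam}0.png",im); np.savez(cam+"0.npz",W=W,color=c["color"]); print(cam,np.round(np.linalg.inv(c["world_to_cam"]),2).tolist())
print(env.state())
E
python3 a.py
```

```text
scene spoon_center 0.64 206 232 [464. 206.  12.]
scene mug_mouth 0.96 290 243 [532.  15.  17.]
scene mug_mouth 0.56 289 306 [356. -83.  46.]
scene bottle_center 0.74 374 254 [ 539. -182.   84.]
scene cap_center 0.82 377 223 [ 546. -174.  163.]
scene garlic 0.54 356 218 [663. -90.  41.]
scene timer 0.74 288 305 [356. -80.  48.]
scene tub 0.89 224 263 [367.  81.  69.]
scene [[0.5, 0.59, -0.63, -189.99], [-0.86, 0.36, -0.36, -376.99], [0.01, 0.72, 0.69, 874.15], [0.0, 0.0, 0.0, 1.0]]
top spoon_center 0.89 193 242 [477. 205.  18.]
top mug_mouth 0.62 291 228 [511.   2.   5.]
top bottle_center 0.63 367 201 [ 552. -140.  105.]
top cap_center 0.58 385 185 [ 570. -160.  169.]
top garlic 0.6 332 153 [664. -80.  46.]
top timer 0.84 327 294 [375. -68.  53.]
top timer 0.48 195 244 [473. 202.  13.]
top tub 0.78 242 289 [382.  98.  72.]
top [[0.01, 0.99, -0.16, 387.46], [-1.0, 0.02, 0.01, 33.63], [0.02, 0.16, 0.99, 970.1], [0.0, 0.0, 0.0, 1.0]]
{'t': 0.8, 'joints': array([ 1.22742870e+00,  4.90905694e-01,  1.55892053e+00,  1.70351243e-05,
        1.09168923e+00, -1.05617143e-01]), 'qvel': array([ 0.00067381,  0.00097929,  0.00053031, -0.00050255, -0.00023909,
        0.00115345]), 'tau': array([-6.95678427e-04, -6.12418771e+01, -2.58421111e+01,  6.93268189e-02,
        4.46095190e-02, -3.26457410e-06]), 'eef_pos': array([147.18512944, 607.42677129, 292.25032149]), 'tcp_rot': array([ 3.14151429e+00, -6.89514800e-06,  2.90383432e+00]), 'ft_force': array([ 0.03467493, -0.42085575,  0.47989959]), 'moment': array([ 0.03719167, -0.00604334,  0.00197373]), 'grip_force': 0.0, 'opening': 1.002449300147205}
```

Run:
```python
import cv2,numpy as np
a=cv2.imread("pics/scene0.png")[120:400,120:480];b=cv2.imread("pics/top0.png")[100:380,120:480]
cv2.imwrite("pics/both0.png",cv2.resize(np.vstack([a,b]),None,fx=1.07,fy=1.07))
cv2.imwrite("pics/both0.png",cv2.resize(np.hstack([a,b]),(800,311)))
for cam in("scene","top"):
    W=np.load(cam+"0.npz")["W"]; X,Y,Z=W[...,0],W[...,1],W[...,2]
    def box(x0,x1,y0,y1,z0,z1): return W[(X>x0)&(X<x1)&(Y>y0)&(Y<y1)&(Z>z0)&(Z<z1)]
    # circle fits
    def fit(p):
        A=np.c_[2*p[:,:2],np.ones(len(p))]; s=np.linalg.lstsq(A,(p[:,:2]**2).sum(1),rcond=None)[0]
        return np.round([s[0],s[1],np.sqrt(s[2]+s[0]**2+s[1]**2),len(p),p[:,2].mean()],1)
    p=box(440,620,-70,90,86,97); print(cam,"rim",fit(p),p.min(0),p.max(0))
    h=box(440,620,-90,110,20,75);print("mug body ext",h.min(0),h.max(0))
    p=box(500,640,-230,-110,155,175); print("cap",p[p[:,2]>162].mean(0),len(p),p.min(0),p.max(0))
    p=box(490,650,-240,-90,20,125); print("bottle",p.min(0),p.max(0)); 
    top=box(490,650,-240,-90,102,125); r=cv2.minAreaRect(top[:,:2].astype(np.float32)); print("shoulder rect",r)
    p=box(360,600,110,320,5,30); m=p[:,:2].mean(0); u=np.linalg.svd(p[:,:2]-m)[2][0]; s=(p[:,:2]-m)@u
    print("spoon",m,u,m+u*s.min(),m+u*s.max(),len(p))
    for k in np.arange(-110,111,20):
        q=p[(abs(s-k)<10)]
        if len(q): print(k,np.round(q.mean(0)),np.round(q[:,2].max()),round(np.ptp((q[:,:2]-m)@[-u[1],u[0]])))
```

```text
scene rim [494.3   6.4  38.9 230.   89. ] [453.47320756 -34.27142992  86.02049997] [537.93896152  47.46485797  93.50873229]
mug body ext [450.69027154 -34.96126834  20.12508842] [569.52996174  45.88492417  74.9987933 ]
cap [ 565.60161821 -165.56218472  165.14849975] 365 [ 542.43680476 -189.1209627   155.14788715] [ 590.32042366 -140.9547633   168.53702308]
bottle [ 527.92121737 -210.85351995   20.20429407] [649.19094237 -90.79794428 124.84425834]
shoulder rect ((562.3079223632812, -166.79806518554688), (51.360694885253906, 75.04840850830078), 13.659041404724121)
spoon [477.56312939 229.48412727] [-0.95510663  0.29626227] [592.31526443 193.88943345] [351.80192968 268.49369687] 603
-110 [580. 187.  12.] 17.0 101
-90 [566. 216.  10.] 18.0 142
-70 [547. 217.  11.] 16.0 138
-50 [527. 218.  10.] 17.0 136
-30 [508. 227.  10.] 15.0 132
-10 [489. 233.  10.] 16.0 125
10 [464. 220.  10.] 16.0 115
30 [444. 225.  10.] 18.0 107
50 [426. 236.  10.] 19.0 118
70 [408. 238.  11.] 18.0 119
90 [401. 285.   6.] 8.0 56
110 [383. 291.   6.] 9.0 53
top rim [498.    6.9  38.7 297.   91.8] [457.43155582 -33.5
[... 282 characters left out ...]
  172.65200787]
bottle [ 532.75053446 -210.26480566   20.29711838] [649.50645273 -90.30232156 120.10599022]
shoulder rect ((570.2595825195312, -163.6166229248047), (59.08029556274414, 78.86996459960938), 15.628081321716309)
spoon [480.8183034  269.45409471] [-0.99126246  0.13190423] [602.81507584 253.22036137] [357.62395656 285.84718557] 2472
-110 [588. 248.  11.] 21.0 204
-90 [571. 265.   9.] 20.0 201
-70 [552. 268.   9.] 18.0 212
-50 [531. 267.   9.] 19.0 182
-30 [510. 267.   9.] 20.0 206
-10 [491. 269.   9.] 20.0 208
10 [471. 269.   9.] 20.0 171
30 [451. 270.   9.] 20.0 155
50 [429. 265.   9.] 22.0 164
70 [411. 269.   9.] 22.0 186
90 [394. 294.   7.] 12.0 170
110 [373. 292.   7.] 10.0 134
```

View pics/both0.png

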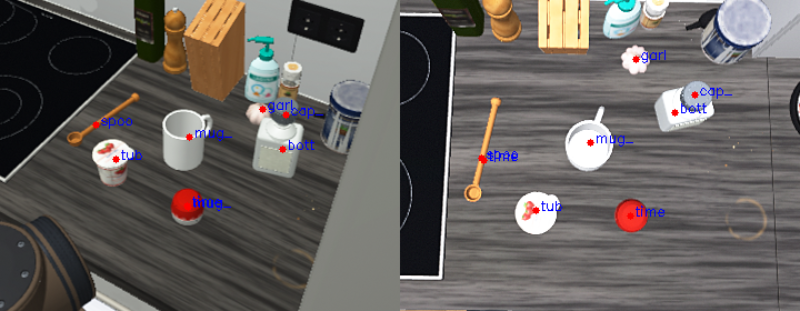

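The picture shows the scoop on the left, with its cup near the robot. The mug is in the centre with its handle pointing away, and the bottle is on the right, turned about 15°. I'll refine the scoop's axis by colour.

Run:
```python
import cv2,numpy as np
for cam in("scene","top"):
    d=np.load(cam+"0.npz"); W=d["W"]; hsv=cv2.cvtColor(d["color"],cv2.COLOR_RGB2HSV)
    X,Y,Z=W[...,0],W[...,1],W[...,2]
    m=(hsv[...,1]>110)&(hsv[...,0]<25)&(X>380)&(X<640)&(Y>130)&(Y<260)&(Z<40)
    p=W[m]; c=p[:,:2].mean(0); u=np.linalg.svd(p[:,:2]-c)[2][0]; u*=-np.sign(u[0]); s=(p[:,:2]-c)@u
    print(cam,len(p),"tail",c+u*s.min(),"cup",c+u*s.max(),np.ptp(s),"az",np.degrees(np.arctan2(u[1],u[0])))
    for k in np.arange(s.min()+10,s.max(),20):
        q=p[abs(s-k)<10]; print(round(k-s.min()),np.round(q.mean(0)),round(q[:,2].max()))
    far=W[(np.hypot(X-568,Y+165)<140)&(Z>172)]; print("tall near bottle",len(far), far.min(0) if len(far) else "", far.max(0) if len(far) else "")
    h=W[(X>541)&(X<585)&(Y>-40)&(Y<50)&(Z>30)&(Z<90)]; print("mug handle",h.mean(0),len(h))
```

```text
scene 504 tail [602.87068145 180.89872872] cup [395.56023373 223.46749903] 211.6358238559152 az 168.3962747952201
10 [590. 187.   8.] 17
30 [575. 186.  10.] 17
50 [554. 190.  10.] 18
70 [534. 195.  10.] 16
90 [515. 198.   9.] 17
110 [496. 203.   9.] 15
130 [475. 206.  10.] 16
150 [455. 209.  10.] 16
170 [436. 216.   9.] 18
190 [417. 222.   8.] 19
210 [400. 219.  10.] 18
tall near bottle 0  
mug handle [555.96810307 -16.40089381  55.25137403] 78
top 666 tail [591.79409893 181.16575843] cup [396.32065631 222.56029782] 199.80834482250458 az 168.043369944454
10 [583. 184.  16.] 21
30 [563. 188.  15.] 20
50 [543. 192.  15.] 18
70 [523. 195.  15.] 19
90 [504. 199.  15.] 20
110 [484. 203.  15.] 20
130 [465. 207.  15.] 20
150 [445. 211.  15.] 20
170 [423. 217.  13.] 22
190 [407. 221.   9.] 22
tall near bottle 1 [ 574.29169927 -158.91478516  172.65200787] [ 574.29169927 -158.91478516  172.65200787]
mug handle [554.35013572 -12.0679024   74.94735319] 66
```

Call:
jog_arm(motion=[[0,0,-1.8,-46,-31,8,50],[0,0,0,-46,-31,10,50],[0,0,0,-46,-31,10,50],[0,0,0,-46,-31,10,50],[0,0,0,-46,-31,10,50],[0,0,0,-46,-31,10,50],[0,0,0,-46,-31,10,50],[0,0,0,-46,-31,10,50],[0,0,0,-46,-31,10,50],[0,0,0,-46,-31,10,50]])

```text
t: 2.05
eef_pos: [533.9, 207.1, 194.1]
tcp_rot: [3.141, 0.0, 2.935]
ft_force: [0.6, -0.1, 0.9]
opening: 0.524
grip_force: 0.0
```

```bash
cat >> h.py <<'E'
from scipy.spatial.transform import Rotation as R
def todo(pos,rot=None):
    "total tool-frame shift to pos (present tool axes), and rotvec deg to rot"
    s=env.state(); r=R.from_euler("xyz",s["tcp_rot"]); 
    print("t",round(s["t"],2),"pos",np.round(s["eef_pos"],1),"rpy",np.round(np.degrees(s["tcp_rot"]),1),"j",np.round(s["joints"],2),"F",np.round(s["ft_force"],1),"open",round(s["opening"]*95.1,1),"grip",round(float(s["grip_force"]),1))
    print("shift",np.round(r.inv().apply(np.array(pos)-s["eef_pos"]),1))
    if rot is not None: print("turn",np.round((r.inv()*rot).as_rotvec(degrees=True),1))
E
python3 -c "
from h import *
todo([523,196,80])
c=env.read_camera('top'); cv2.imwrite('pics/t1.png',cv2.resize(c['color'][150:330,120:320,::-1],(600,540)))"
```

```text
t 2.05 pos [533.9 207.1 194.1] rpy [180.    0.  168.2] j [ 0.25  0.53  1.79  0.    0.81 -1.11] F [ 0.6 -0.1  0.9] open 49.9 grip 0.0
shift [  8.5 -13.1 114.1]
```

Call:
jog_arm(motion=[[0,0,0,8.5,-13,20,50],[0,0,0,0,0,40,50],[0,0,0,0,0,34,50],[0,0,0,0,0,20,50],[0,0,0,0,0,0,50]])

```text
t: 2.72
eef_pos: [521.6, 197.6, 79.4]
tcp_rot: [-3.141, -0.001, 2.935]
ft_force: [-0.5, -0.1, -0.7]
opening: 0.526
grip_force: 0.0
```

```bash
python3 -c "
from h import *
todo([523,196,80])
c=env.read_camera('scene'); cv2.imwrite('pics/s1.png',cv2.resize(c['color'][140:300,130:330,::-1],(700,560)))"
```

```text
t 2.73 pos [521.6 197.6  79.4] rpy [-1.800e+02 -1.000e-01  1.682e+02] j [ 0.24  0.7   1.9   0.    0.55 -1.12] F [-0.5 -0.1 -0.7] open 50.1 grip 0.0
shift [-1.7 -1.2 -0.6]
```

View pics/s1.png

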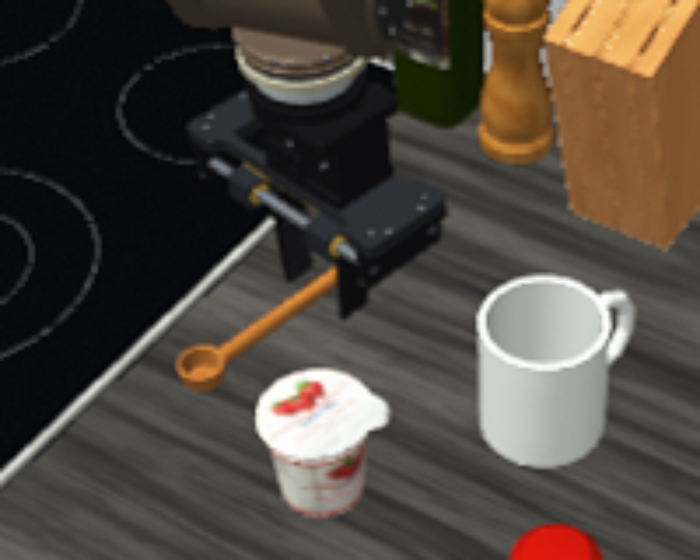

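The handle runs between the fingers at about (340,275). I'll close and lift.

Call:
jog_arm(motion=[[0,0,0,0,0,0,0],[0,0,0,0,0,0,0],[0,0,0,0,0,0,0],[0,0,0,0,0,0,0],[0,0,0,0,0,-20,0],[0,0,0,0,0,-50,0],[0,0,0,0,0,-55,0],[0,0,0,0,0,-50,0]])

```text
t: 3.78
eef_pos: [521.5, 197.5, 257.2]
tcp_rot: [3.141, 0.0, 2.935]
ft_force: [0.9, -0.0, 0.9]
opening: 0.12
grip_force: 30.0
```

```bash
python3 -c "
from h import *
todo([523,196,255])"
```

```text
t 3.77 pos [521.5 197.5 257.2] rpy [180.    0.  168.2] j [ 0.24  0.43  1.77  0.    0.94 -1.12] F [ 0.9 -0.   0.9] open 11.4 grip 30.0
shift [-1.8 -1.2  2.2]
```

Call:
jog_arm(motion=[[0,-10.3,0,0,0,-4,0],[0,-10.3,0,0,0,-4,0],[0,-10.3,0,0,0,-4,0],[0,-10.3,0,0,0,-4,0],[0,-10.3,0,0,0,-4,0],[0,-10.3,0,0,0,-4,0],[0,0,0,0,0,0,0]])

```text
t: 4.65
eef_pos: [539.8, 204.7, 353.5]
tcp_rot: [-3.108, 0.822, 2.938]
ft_force: [-0.6, 0.2, -0.7]
opening: 0.121
grip_force: 30.0
```

```bash
python3 -c "
from h import *
todo([477.7,11.1,275])
c=env.read_camera('scene'); cv2.imwrite('pics/s2.png',cv2.resize(c['color'][40:340,80:480,::-1],(800,600)))"
```

```text
t 4.65 pos [539.8 204.7 353.5] rpy [-178.1   47.1  168.3] j [ 0.4   0.27  1.93 -1.13  0.51 -0.05] F [-0.6  0.2 -0.7] open 11.5 grip 30.0
shift [  72.2 -200.7   44.5]
```

View pics/s2.png

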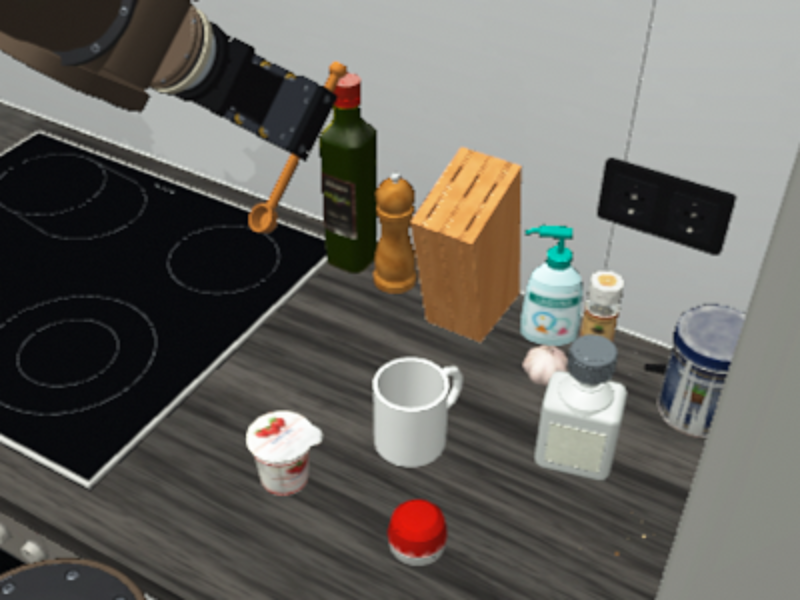

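```bash
cat > kin.py <<'E'
from h import *
from scipy.optimize import least_squares
D=[([1.22743,.490906,1.55892,0,1.09169,-.105617],[147.19,607.43,292.25],[180,0,np.degrees(2.903834)]),
([.25,.53,1.79,0,.81,-1.11],[533.9,207.1,194.1],[180,0,168.2]),([.24,.7,1.9,0,.55,-1.12],[521.6,197.6,79.4],[180,0,168.2]),
([.24,.43,1.77,0,.94,-1.12],[521.5,197.5,257.2],[180,0,168.2])]
def e(ax,a): return R.from_euler(ax,a)
def fk(q,p,s4,s6):
    a,h,L1,o,L2,d,b0,b1,r6=p; A=e("z",q[0]); B=A*e("y",q[1]); C=A*e("y",q[1]+q[2]); F=C*e("z",s4*q[3]); G=F*e("y",q[4]); T=G*e("z",s6*q[5]+r6)
    x=A.apply([a,b0,h])+B.apply([0,0,L1])+C.apply([-o,0,L2])+F.apply([0,b1,0])+G.apply([0,0,d]); return x,T
def fit(D):
    best=None
    for s4 in(1,-1):
        for s6 in(1,-1):
            for r0 in(0,3.14,1.57,-1.57):
                def f(p):
                    r=[]
                    for q,x,t in D:
                        y,T=fk(q,p,s4,s6); r+=list((y-x)/3)+list((T.inv()*R.from_euler("xyz",t,degrees=True)).as_rotvec(degrees=True))
                    return r+list((p[:8]-np.array([0,300,450,0,450,250,30,30]))/300)
                u=least_squares(f,[0,300,450,0,450,250,30,30,r0])
                if best is None or u.cost<best[0]: best=(u.cost,u.x,s4,s6)
    return best
LO=np.array([-3.1,-.84,.05,-1.13,.06,-2.69]);HI=np.array([3.1,2.19,2.79,4.28,2.93,2.69])
def ik(x,T,m,q0):
    f=lambda q:np.r_[(fk(q,*m[1:])[0]-x)/10,(fk(q,*m[1:])[1].inv()*T).as_rotvec()*10]
    return least_squares(f,q0,bounds=(LO,HI))
E
cat > b.py <<'E'
from kin import *
s=env.state(); D.append((s["joints"],s["eef_pos"],np.degrees(s["tcp_rot"])))
m=fit(D); print(m[0],np.round(m[1],1),m[2:])
for q,x,t in D: print(np.round(fk(q,*m[1:])[0]-x,1))
import pickle; pickle.dump(m,open("m.pkl","wb"))
mouth=np.array([497,7])
rng=np.random.default_rng(0)
for az in range(-20,100,15):
    a=np.radians(az); o=np.array([np.cos(a),np.sin(a),0]); z=o*np.sin(np.radians(62))-[0,0,np.cos(np.radians(62))]; up=o*np.sin(np.radians(28))+[0,0,np.cos(np.radians(28))]
    Rm=np.c_[-up,np.cross(z,-up),z]; T=R.from_matrix(Rm)
    E=np.r_[mouth-18*o[:2],14]; tcp=E+128*up-70*z
    out=[]
    for hz in(115,0):
        best=min((ik(tcp+[0,0,hz],T,m,np.clip(q0,LO+.01,HI-.01)) for q0 in [[0,.5,1.9,j4,.7,j6] for j4 in(0,1.5,3) for j6 in(-2,0,2)]),key=lambda r:r.cost)
        out.append((round(best.cost,2),np.round(best.x,2)))
    print(az,np.round(tcp),out)
E
python3 b.py
```

```text
2.207533326381438 [  5.2 195.1 588.7 -45.8 405.5 196.4  66.8   0.7   1.6] (1, 1)
[-1.5  0.5 -1.9]
[ 2.5 -0.5  2.9]
[-0.9 -0.7 -1.4]
[-1.6 -0.8  1. ]
[ 0.4  0.5 -0.6]
-20 [478.  14. 160.] [(np.float64(0.0), array([0.02, 0.32, 2.39, 3.67, 0.69, 1.33])), (np.float64(0.0), array([0.02, 0.67, 2.49, 3.51, 1.1 , 1.58]))]
-5 [477.   9. 160.] [(np.float64(0.0), array([-0.14,  0.3 ,  2.43,  3.07,  0.67,  1.61])), (np.float64(0.0), array([-0.14,  0.68,  2.54,  3.09,  1.16,  1.57]))]
10 [478.   4. 160.] [(np.float64(0.0), array([-0.3 ,  0.3 ,  2.43,  2.49,  0.73,  1.85])), (np.float64(0.0), array([-0.3 ,  0.68,  2.53,  2.68,  1.15,  1.54]))]
25 [479.  -1. 160.] [(np.float64(0.0), array([-0.43,  0.32,  2.38,  2.01,  0.84,  2.02])), (np.float64(0.0), array([-0.43,  0.67,  2.48,  2.28,  1.08,  1.57]))]
40 [482.  -6. 160.] [(np.float64(0.0), array([-0.51,  0.36,  2.29,  1.64,  0.97,  2.13])), (np.float64(0.0), array([-0.51,  0.66,  2.38,  1.89,  1.05,  1.68]))]
55 [486.  -9. 160.] [(np.float64(0.0), array([-0.54,  0.4 ,  2.19,  1.36,  1.12,  2.19])), (np.float64(0.0), array([-0.53,  0.67,  2.27,  1.53,  1.08,  1.81]))]
70 [490. -12. 160.] [(np.float64(0.0), array([-0.53,  0.45,  2.07,  1.14,  1.27,  2.21])), (np.float64(0.0), array([-0.53,  0.68,  2.14,  1.24,  1.16,  1.91]))]
85 [495. -13. 160.] [(np.float64(0.0), array([-0.5 ,  0.5 ,  1.96,  0.96,  1.43,  2.2 ])), (np.float64(0.0), array([-0.5 ,  0.71,  2.02,  1.01,  1.28,  1.97]))]
```

The arm hit its joint‑4 limit at −1.13, because it can't tilt outwards in that direction. My fitted model says the other wrist branch works, pointing at azimuth +50° with j4>0 and j6≈2. So I'll untilt, spin the wrist round, then tilt.

```bash
python3 -c "
from h import *
todo([500,20,340],R.from_euler('xyz',[180,0,168.2],degrees=True))"
```

```text
t 4.7 pos [539.2 204.2 351.4] rpy [-177.9   46.9  168.4] j [ 0.4   0.27  1.93 -1.13  0.51 -0.05] F [-0.3  0.1 -1.1] open 11.3 grip 30.0
shift [   9.2 -188.    13.7]
turn [-1.9 46.9 -0.7]
```

Call:
jog_arm(motion=[[-1.9,9.4,-0.7,0,0,0,0],[0,9.4,0,0,0,0,0],[0,9.4,0,0,-30,0,0],[0,9.4,0,0,-40,0,0],[0,9.4,0,0,-40,0,0],[0,0,0,0,-40,0,0],[0,0,0,0,-38,0,0]])

```text
t: 5.58
eef_pos: [497.2, 16.5, 353.9]
tcp_rot: [-3.11, 0.096, 2.918]
ft_force: [0.2, -0.1, 0.2]
opening: 0.121
grip_force: 30.0
```

```bash
python3 -c "
from h import *
todo([500,20,340],R.from_euler('xyz',[180,0,168.2],degrees=True))"
```

```text
t 5.58 pos [497.2  16.5 353.9] rpy [-178.2    5.5  167.2] j [-0.08  0.22  1.81 -0.05  1.02 -1.4 ] F [ 0.2 -0.1  0.2] open 11.5 grip 30.0
shift [-0.6  4.5 13.9]
turn [-1.9  5.5 -1.1]
```

Call:
jog_arm(motion=[[-1.9,5.5,0,0,4,10,0],[0,0,10.3,0,0,0,0],[0,0,10.3,0,0,0,0],[0,0,10.3,0,0,0,0],[0,0,10.3,0,0,0,0],[0,0,10.3,0,0,0,0],[0,0,10.3,0,0,0,0],[0,0,10.3,0,0,0,0],[0,0,10.3,0,0,0,0],[0,0,10.3,0,0,0,0]])

```text
t: 6.82
eef_pos: [499.1, 21.2, 343.9]
tcp_rot: [-3.141, -0.001, 1.293]
ft_force: [0.7, -0.0, -1.4]
opening: 0.117
grip_force: 30.0
```

Call:
jog_arm(motion=[[0,0,10.3,0,0,0,0],[0,0,10.3,0,0,0,0],[0,0,10.3,0,0,0,0],[0,0,10.3,0,0,0,0],[0,0,10.3,0,0,0,0],[0,0,10.3,0,0,0,0],[0,0,10.3,0,0,0,0],[0,0,10.3,0,0,0,0],[0,0,10.3,0,0,0,0],[0,0,10.3,0,0,0,0]])

```text
t: 8.07
eef_pos: [499.1, 21.2, 343.9]
tcp_rot: [-3.14, 0.001, -0.505]
ft_force: [-0.5, -0.3, 0.3]
opening: 0.12
grip_force: 30.0
```

```bash
cat > c.py <<'E'
from kin import *
import pickle,sys
m=pickle.load(open("m.pkl","rb"))
def goal(az,lean=28,c=-18,zE=14,g=128,mouth=(497,7)):
    a=np.radians(az);l=np.radians(lean); o=np.array([np.cos(a),np.sin(a),0]); z=o*np.cos(l)-[0,0,np.sin(l)]; up=o*np.sin(l)+[0,0,np.cos(l)]
    return np.r_[np.array(mouth)+c*o[:2],zE]+g*up-70*z, R.from_matrix(np.c_[-up,np.cross(z,-up),z])
E
cat > d.py <<'E'
from c import *
s=env.state(); r0=R.from_euler("xyz",s["tcp_rot"])
for az in(50,65,80,95):
    x,T=goal(az); x=x+[0,0,130]
    todo(x,T); rv=(r0.inv()*T).as_rotvec(); q=s["joints"]
    for k in(.25,.5,.75,1):
        rr=ik(s["eef_pos"]+k*(x-s["eef_pos"]),r0*R.from_rotvec(k*rv),m,np.clip(q,LO+.001,HI-.001)); q=rr.x; print(az,k,round(rr.cost,2),np.round(q,2))
E
python3 d.py
```

```text
t 8.07 pos [499.1  21.2 343.9] rpy [-179.9    0.   -28.9] j [-0.09  0.26  1.79  0.    1.1   1.98] F [-0.5 -0.3  0.3] open 11.4 grip 30.0
shift [ 1.2 32.9 54. ]
turn [ 54.  -44.4  89.9]
50 0.25 0.0 [-0.23  0.27  1.82  0.33  1.13  2.09]
50 0.5 0.0 [-0.35  0.29  1.92  0.67  1.12  2.18]
50 0.75 0.0 [-0.46  0.32  2.05  1.02  1.09  2.22]
50 1 0.0 [-0.53  0.36  2.21  1.42  1.08  2.23]
t 8.07 pos [499.1  21.2 343.9] rpy [-179.9    0.   -28.9] j [-0.09  0.26  1.79  0.    1.1   1.98] F [-0.5 -0.3  0.3] open 11.4 grip 30.0
shift [ 6.4 33.2 54. ]
turn [ 46.2 -49.4  76.9]
65 0.25 0.0 [-0.22  0.29  1.8   0.3   1.17  2.06]
65 0.5 0.0 [-0.34  0.32  1.87  0.59  1.21  2.14]
65 0.75 0.0 [-0.45  0.36  1.97  0.89  1.23  2.21]
65 1 0.0 [-0.53  0.41  2.1   1.19  1.24  2.25]
t 8.07 pos [499.1  21.2 343.9] rpy [-179.9    0.   -28.9] j [-0.09  0.26  1.79  0.    1.1   1.98] F [-0.5 -0.3  0.3] open 11.4 grip 30.0
shift [11.4 32.2 54. ]
turn [ 38.2 -53.5  63.7]
80 0.25 0.0 [-0.21  0.3   1.78  0.27  1.21  2.04]
80 0.5 0.0 [-0.32  0.35  1.81  0.52  1.3   2.1 ]
80 0.75 0.0 [-0.42  0.41  1.88  0.76  1.36  2.17]
80 1 0.0 [-0.51  0.46  1.98  1.01  1.4   2.24]
t 8.07 pos [499.1  21.2 343.9] rpy [-179.9    0.   -28.9] j [-0.09  0.26  1.79  0.    1.1   1.98] F [-0.5 -0.3  0.3] open 11.4 grip 30.0
shift [16.  29.9 54. ]
turn [ 30.2 -56.7  50.3]
95 0.25 0.0 [-0.2   0.31  1.76  0.23  1.25  2.01]
95 0.5 0.0 [-0.3   0.38  1.77  0.44  1.38  2.06]
95 0.75 0.0 [-0.39  0.45  1.8   0.65  1.48  2.13]
95 1 0.0 [-0.47  0.52  1.87  0.85  1.55  2.2 ]
```

Call:
jog_arm(motion=[[4.5,-3.7,7.5,0,0,0,0],[4.5,-3.7,7.5,0,0,0,0],[4.5,-3.7,7.5,0,0,0,0],[4.5,-3.7,7.5,0,0,0,0],[4.5,-3.7,7.5,0,0,0,0],[4.5,-3.7,7.5,0,0,0,0],[4.5,-3.7,7.5,0,0,0,0],[4.5,-3.7,7.5,0,0,0,0],[4.5,-3.7,7.5,0,0,0,0],[4.5,-3.7,7.5,0,0,0,0]])

```text
t: 9.32
eef_pos: [499.2, 21.0, 344.1]
tcp_rot: [-2.916, 0.923, -1.815]
ft_force: [1.1, 0.1, -0.1]
opening: 0.117
grip_force: 30.0
```

Call:
jog_arm(motion=[[4.5,-3.7,7.5,0,0,0,0],[4.5,-3.7,7.5,0,0,0,0],[0,0,0,0,0,0,0]])

```text
t: 9.7
eef_pos: [498.8, 21.4, 343.9]
tcp_rot: [3.139, 1.081, -2.265]
ft_force: [-0.9, -1.2, -0.6]
opening: 0.115
grip_force: 30.0
```

```bash
cat > f.py <<'E'
from c import *
import sys
x,T=goal(50); todo(x+[0,0,float(sys.argv[1])],T)
ims=[]
for cam in("scene","top"):
    c=env.read_camera(cam); W=cloud(c); hsv=cv2.cvtColor(c["color"],cv2.COLOR_RGB2HSV)
    X,Y,Z=W[...,0],W[...,1],W[...,2]; mk=(hsv[...,1]>110)&(hsv[...,0]>6)&(hsv[...,0]<25)&(X>400)&(X<640)&(Y>-120)&(Y<160)&(Z>50)
    p=W[mk]; print(cam,len(p))
    for lo in range(60,420,20):
        q=p[(p[:,2]>=lo)&(p[:,2]<lo+20)]
        if len(q)>2: print(lo,np.round(np.median(q,0)),len(q))
    ims.append(c["color"][60:340,140:440,::-1])
cv2.imwrite(sys.argv[2],cv2.resize(np.hstack(ims),(800,373)))
E
python3 f.py 130 pics/i1.png
```

```text
t 9.7 pos [498.8  21.4 343.9] rpy [ 179.9   62.  -129.8] j [-0.44  0.26  2.13  1.38  1.06  2.44] F [-0.9 -1.2 -0.6] open 11.0 grip 30.0
shift [62.7 -7.8 -2.8]
turn [ 0.3 -0.   0.1]
scene 261
180 [507.  29. 199.] 37
200 [510.  33. 207.] 128
220 [509.  37. 228.] 71
240 [514.  44. 245.] 25
top 540
280 [534.  59. 293.] 22
300 [539.  67. 312.] 49
320 [544.  75. 330.] 99
340 [551.  84. 349.] 105
360 [557.  92. 373.] 223
380 [487.  15. 382.] 40
```

View pics/i1.png

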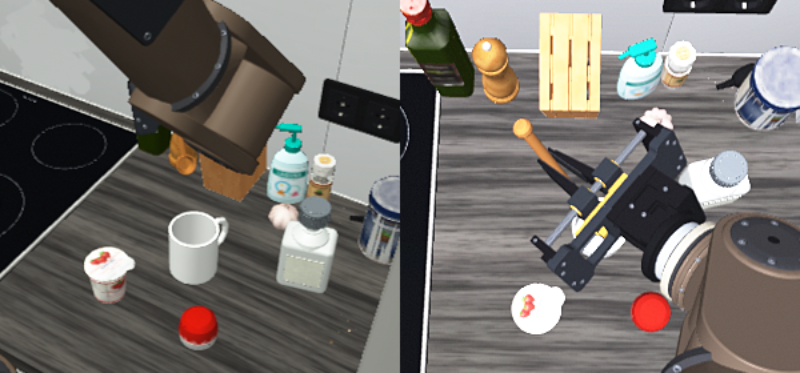

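Call:
jog_arm(motion=[[0.3,0,0.1,31,-4,-1.4,0],[0,0,0,31.7,-3.8,-1.4,0],[0,0,0,13.3,0,7,0],[0,0,0,13.2,0,7,0],[0,0,0,13.2,0,7,0],[0,0,0,13.3,0,7.1,0],[0,0,0,0,0,0,0]])

```text
t: 10.68
eef_pos: [485.6, -8.2, 230.4]
tcp_rot: [-3.138, 1.082, -2.263]
ft_force: [-0.0, -0.9, -0.1]
opening: 0.114
grip_force: 30.0
```

```bash
python3 f.py 70 pics/i2.png
```

```text
t 10.68 pos [485.6  -8.2 230.4] rpy [-179.8   62.  -129.7] j [-0.52  0.48  2.25  1.52  1.06  2.03] F [-0.  -0.9 -0.1] open 10.9 grip 30.0
shift [ 0.8  1.  -0.4]
turn [0.1 0.  0.2]
scene 157
60 [522.  31.  69.] 3
80 [495.   2.  89.] 105
100 [493.   8. 109.] 41
120 [498.  16. 128.] 8
top 313
160 [519.  27. 175.] 9
180 [524.  35. 193.] 30
200 [529.  43. 211.] 59
220 [536.  51. 229.] 68
240 [542.  59. 256.] 86
260 [494.  -5. 263.] 58
```

View pics/i2.png

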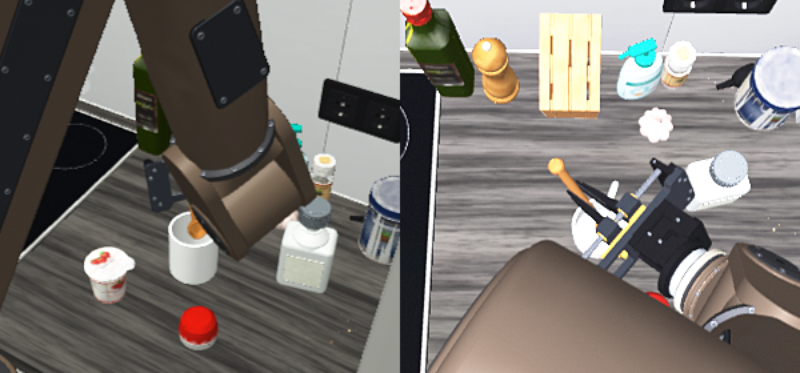

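The left view shows the scoop's cup just entering the mouth at (197,228). I'll lower it the rest of the way.

Call:
jog_arm(motion=[[0,0,0,11,1,5.6,0],[0,0,0,11,0,5.6,0],[0,0,0,11,0,5.6,0],[0,0,0,11,0,5.6,0],[0,0,0,11,0,5.6,0],[0,0,0,4,0,2,0],[0,0,0,0,0,0,0]])

```text
t: 11.65
eef_pos: [484.1, -8.6, 165.2]
tcp_rot: [-3.135, 1.083, -2.263]
ft_force: [0.3, 1.1, -0.2]
opening: 0.118
grip_force: 30.0
```

```bash
python3 f.py 0 pics/i3.png
```

```text
t 11.65 pos [484.1  -8.6 165.2] rpy [-179.6   62.1 -129.6] j [-0.52  0.64  2.29  1.63  1.06  1.8 ] F [ 0.3  1.1 -0.2] open 11.3 grip 30.0
shift [4.5 0.2 2.9]
turn [-0.   0.1  0.2]
scene 117
140 [451.  -2. 152.] 3
160 [536.  56. 171.] 50
180 [540.  62. 189.] 63
top 100
160 [538.  61. 177.] 4
180 [546.  64. 194.] 96
```

View pics/i3.png

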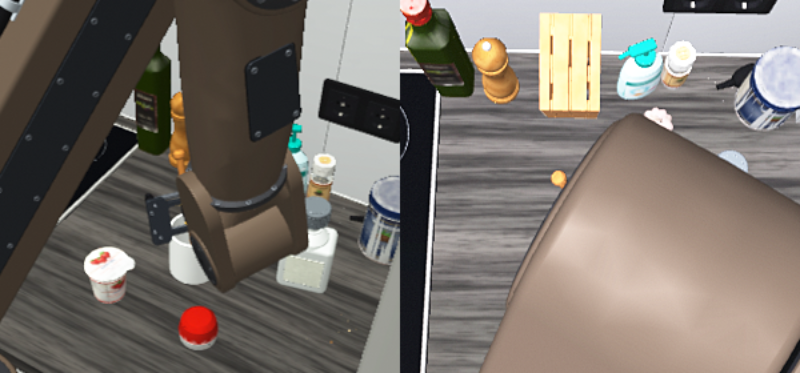

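Call:
jog_arm(motion=[[0,0,0,3.5,0,1.9,0],[0,0,0,0,0,0,0],[0,0,0,0,0,0,22],[0,0,0,0,0,0,30],[0,0,0,0,0,0,45],[0,0,0,0,0,0,45],[0,0,0,0,0,-10,45],[0,0,0,0,0,-20,45],[0,0,0,0,0,-25,45],[0,0,0,0,0,-25,45]])

```text
t: 13.0
eef_pos: [437.7, -63.3, 199.0]
tcp_rot: [-3.137, 1.083, -2.264]
ft_force: [0.4, 0.1, -0.2]
opening: 0.477
grip_force: 0.0
```

Call:
jog_arm(motion=[[0,0,0,-18,0,-25,45],[0,0,0,-40,0,-20,45],[0,0,0,-40,0,-20,45],[0,0,0,-40,0,-20,45]])

```text
t: 13.5
eef_pos: [430.8, -70.5, 361.8]
tcp_rot: [-3.136, 1.082, -2.264]
ft_force: [0.6, -0.9, -0.6]
opening: 0.474
grip_force: 0.0
```

```bash
python3 f.py 130 pics/i4.png
```

```text
t 13.5 pos [430.8 -70.5 361.8] rpy [-179.7   62.  -129.7] j [-0.74  0.19  2.16  1.19  1.26  2.41] F [ 0.6 -0.9 -0.6] open 45.1 grip 0.0
shift [ 25.   -0.7 106.3]
turn [-0.1 -0.   0.1]
scene 245
60 [500.  21.  70.] 47
80 [508.  30.  89.] 46
100 [515.  38. 109.] 43
120 [522.  47. 129.] 55
140 [528.  54. 147.] 36
top 446
60 [502.  18.  70.] 31
80 [509.  28.  89.] 33
100 [517.  36. 110.] 41
120 [525.  46. 131.] 46
140 [532.  54. 150.] 46
160 [539.  64. 177.] 55
180 [543.  68. 183.] 66
380 [441. -89. 397.] 62
400 [443. -89. 404.] 50
```

View pics/i4.png

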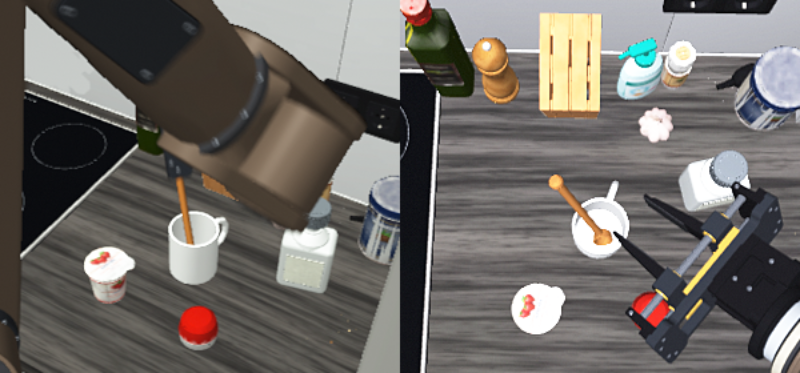

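The scoop is leaning on the mug rim, released, with the handle running from (602,237) to (556,183) in the top view. Next I bring the tool back to pointing down for the cap.

Call:
jog_arm(motion=[[-4.5,3.7,-7.5,0,0,0,85],[-4.5,3.7,-7.5,0,0,0,85],[-4.5,3.7,-7.5,0,0,0,85],[-4.5,3.7,-7.5,0,0,0,85],[-4.5,3.7,-7.5,0,0,0,85],[-4.5,3.7,-7.5,0,0,0,85],[-4.5,3.7,-7.5,0,0,0,85],[-4.5,3.7,-7.5,0,0,0,85],[-4.5,3.7,-7.5,0,0,0,85],[-4.5,3.7,-7.5,0,0,0,85]])

```text
t: 14.85
eef_pos: [431.1, -70.7, 359.4]
tcp_rot: [-3.002, 0.145, -0.751]
ft_force: [-0.7, -0.4, -0.2]
opening: 0.894
grip_force: 0.0
```

Call:
jog_arm(motion=[[-4.5,3.7,-7.5,0,0,0,85],[-4.5,3.7,-7.5,0,0,0,85],[0,0,0,0,0,0,85]])

```text
t: 15.22
eef_pos: [431.0, -69.9, 359.6]
tcp_rot: [-3.14, -0.001, -0.503]
ft_force: [-0.2, -0.7, -0.1]
opening: 0.892
grip_force: 0.0
```

```bash
python3 -c "
from h import *
s=env.state(); y=np.degrees(s['tcp_rot'][2])
todo([568,-165,290],R.from_euler('xyz',[180,0,-35],degrees=True))
for cam in('scene','top'):
    c=env.read_camera(cam);W=cloud(c);X,Y,Z=W[...,0],W[...,1],W[...,2]
    p=W[(abs(X-568)<45)&(abs(Y+165)<45)&(Z>150)&(Z<180)]
    if len(p): print(cam,len(p),p[p[:,2]>160].mean(0),p.min(0),p.max(0))
    print(env.recognise(cam,'cap_center')[:1],env.recognise(cam,'spoon_center')[:1])
"
```

```text
t 15.22 pos [431.  -69.9 359.6] rpy [-179.9   -0.   -28.8] j [-0.31  0.14  1.89  0.    1.1   1.76] F [-0.2 -0.7 -0.1] open 84.8 grip 0.0
shift [165.8  17.5  69.7]
turn [-0.1 -0.   6.2]
scene 404 [ 564.59714939 -165.96523437  164.8760239 ] [ 540.78085825 -189.5462679   150.33079726] [ 589.87029646 -141.20774368  168.55349013]
[{'location': [376.1, 220.5], 'score': 0.62}] [{'location': [279.4, 203.5], 'score': 0.91}]
top 314 [ 578.66345009 -166.97288968  167.90280731] [ 561.40137592 -187.73498753  152.02106571] [ 594.79375429 -142.52177535  172.12435682]
[{'location': [389.1, 178.5], 'score': 0.63}] [{'location': [269.2, 209.3], 'score': 0.74}]
```

Call:
jog_arm(motion=[[0,0,0,40,4.5,15,85],[0,0,0,42,4.5,15,85],[0,0,0,42,4.5,20,85],[0,0,0,42,4,20,85],[0,0,0,0,0,20,85],[0,0,0,0,0,0,85]])

```text
t: 16.27
eef_pos: [568.4, -166.0, 268.9]
tcp_rot: [-3.139, 0.001, -0.505]
ft_force: [-0.3, 0.2, 0.8]
opening: 0.894
grip_force: 0.0
```

```bash
python3 -c "
from h import *
todo([568,-165,212],R.from_euler('xyz',[180,0,-29],degrees=True))
c=env.read_camera('scene'); cv2.imwrite('pics/s5.png',cv2.resize(c['color'][100:300,280:480,::-1],(600,600)))"
```

```text
t 16.27 pos [ 568.4 -166.   268.9] rpy [-1.799e+02  1.000e-01 -2.890e+01] j [-0.4   0.47  1.67  0.    1.    1.68] F [-0.3  0.2  0.8] open 85.0 grip 0.0
shift [-0.7 -0.6 56.9]
turn [-0.1  0.1  0.1]
```

View pics/s5.png

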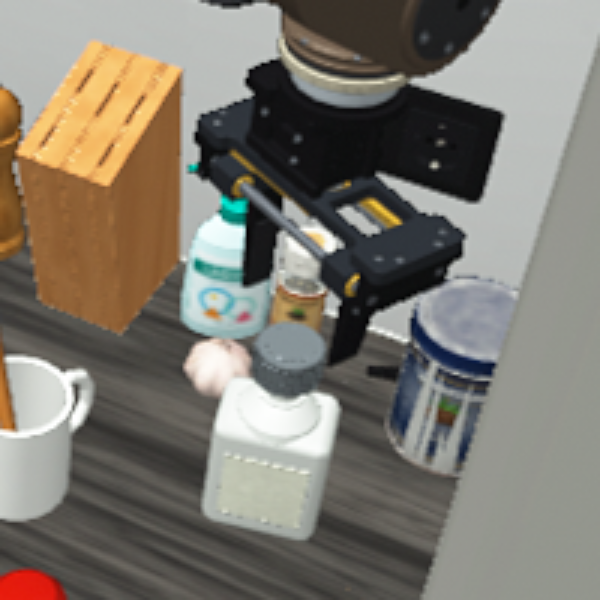

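The fingers straddle the cap at about (290,355). I'll go down and grip.

Call:
jog_arm(motion=[[0,0,0,0,0,20,85],[0,0,0,0,0,20,85],[0,0,0,0,0,15,85],[0,0,0,0,0,2,85],[0,0,0,0,0,0,0],[0,0,0,0,0,0,0],[0,0,0,0,0,0,0],[0,0,0,0,0,0,0]])

```text
t: 17.32
eef_pos: [569.0, -165.7, 213.8]
tcp_rot: [-3.139, -0.003, -0.504]
ft_force: [-0.0, 0.6, -0.5]
opening: 0.531
grip_force: 0.0
```

```bash
python3 -c "
from h import *
todo([568,-165,206])"
```

```text
t 17.32 pos [ 569.  -165.7  213.8] rpy [-179.9   -0.2  -28.9] j [-0.4   0.53  1.73  0.    0.88  1.68] F [-0.   0.6 -0.5] open 50.5 grip 0.0
shift [-1.3 -0.1  7.8]
```

Call:
jog_arm(motion=[[0,0,0,0,0,1,0],[0,0,0,0,0,0,0],[0,0,0,0,0,0,0]])

```text
t: 17.7
eef_pos: [569.3, -165.4, 213.0]
tcp_rot: [-3.139, -0.003, -0.504]
ft_force: [1.3, 4.3, 5.3]
opening: 0.497
grip_force: 30.0
```

```bash
python3 -c "
from h import *
todo([568,-165,206])"
```

```text
t 17.7 pos [ 569.3 -165.4  213. ] rpy [-179.8   -0.2  -28.9] j [-0.39  0.53  1.73  0.    0.88  1.68] F [1.3 4.3 5.3] open 47.3 grip 30.0
shift [-1.4  0.2  7. ]
```

Call:
jog_arm(motion=[[0,0,0,0,0,2,0],[0,0,0,0,0,2,0],[0,0,0,0,0,1.5,0],[0,0,0,0,0,0,0]])

```text
t: 18.2
eef_pos: [569.4, -165.4, 207.8]
tcp_rot: [-3.139, -0.004, -0.504]
ft_force: [1.0, 4.6, 8.6]
opening: 0.5
grip_force: 30.0
```

```bash
python3 -c "
from h import *
todo([568,-165,206])"
```

```text
t 18.2 pos [ 569.4 -165.4  207.8] rpy [-179.8   -0.2  -28.9] j [-0.39  0.54  1.73  0.    0.87  1.68] F [1.  4.6 8.6] open 47.6 grip 30.0
shift [-1.4  0.4  1.8]
```

Call:
jog_arm(motion=[[0,0,0,0,0,0.7,0],[0,0,-7,0,0,0,0],[0,0,-9,0,0,0,0],[0,0,-9,0,0,0,0],[0,0,-9,0,0,0,0],[0,0,-9,0,0,0,0],[0,0,-9,0,0,0,0],[0,0,-9,0,0,0,0],[0,0,-9,0,0,0,0],[0,0,0,0,0,0,0]])

```text
t: 19.45
eef_pos: [569.5, -166.1, 207.4]
tcp_rot: [3.137, -0.004, 0.72]
ft_force: [0.4, 0.4, 8.5]
opening: 0.495
grip_force: 30.0
```

```bash
python3 -c "
from h import *
todo([569,-165,207]); print(env.state()['moment'])
c=env.read_camera('scene'); cv2.imwrite('pics/s6.png',cv2.resize(c['color'][160:300,300:440,::-1],(560,560)))"
```

```text
t 19.45 pos [ 569.5 -166.1  207.4] rpy [179.8  -0.2  41.3] j [-0.4   0.54  1.73  0.    0.86  0.45] F [0.4 0.4 8.5] open 47.1 grip 30.0
shift [ 0.3 -1.2  0.4]
[-0.08212748  0.05646985  0.01628775]
```

View pics/s6.png

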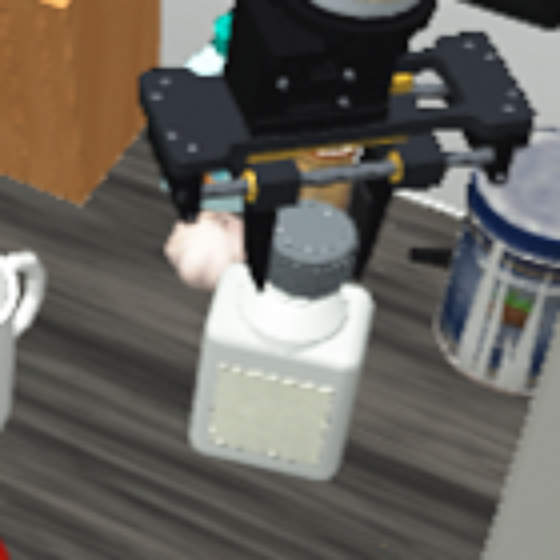

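The bottle hasn't turned: its label edges lie as before, and the cap is between the fingers at (315,250). I'll turn about 24° more and then lift gently.

Call:
jog_arm(motion=[[0,0,-8,0,0,0,0],[0,0,-8,0,0,0,0],[0,0,-8,0,0,0,0],[0,0,0,0,0,0,0],[0,0,0,0,0,-3,0],[0,0,0,0,0,-3,0],[0,0,0,0,0,-3,0],[0,0,0,0,0,0,0]])

```text
t: 20.5
eef_pos: [568.8, -165.7, 215.2]
tcp_rot: [3.139, -0.002, 1.137]
ft_force: [0.2, 0.1, -0.6]
opening: 0.502
grip_force: 30.0
```

```bash
python3 -c "
from h import *
todo([569.5,-165.5,260])"
```

```text
t 20.5 pos [ 568.8 -165.7  215.2] rpy [ 1.799e+02 -1.000e-01  6.510e+01] j [-0.4   0.53  1.72  0.    0.88  0.04] F [ 0.2  0.1 -0.6] open 47.7 grip 30.0
shift [  0.6   0.7 -44.8]
```

Call:
jog_arm(motion=[[0,0,0,0,0,-3,0],[0,0,0,0,0,-4,0],[0,0,0,0,0,-5,0],[0,0,0,0,0,-6,0],[0,0,0,0,0,0,0]])

```text
t: 21.12
eef_pos: [569.0, -165.7, 234.0]
tcp_rot: [3.138, -0.002, 1.137]
ft_force: [-0.2, -0.1, -0.3]
opening: 0.493
grip_force: 30.0
```

Call:
jog_arm(motion=[[0,0,0,0,0,-12,0],[0,0,0,0,0,-15,0],[0,0,0,0,0,-15,0],[0,0,0,0,0,-15,0],[0,0,0,0,0,-10,0],[0,0,0,0,0,0,0],[0,0,0,0,0,0,0],[0,0,0,0,0,0,0]])

```text
t: 22.12
eef_pos: [568.6, -165.7, 299.8]
tcp_rot: [3.14, -0.002, 1.137]
ft_force: [-0.3, 0.3, 0.1]
opening: 0.498
grip_force: 30.0
```

```bash
python3 f.py 0 pics/i7.png
```

```text
t 22.12 pos [ 568.6 -165.7  299.8] rpy [ 1.799e+02 -1.000e-01  6.510e+01] j [-0.4   0.44  1.63  0.    1.07  0.04] F [-0.3  0.3  0.1] open 47.4 grip 30.0
shift [ 107.3 -142.9  139.9]
turn [ -85.7  -11.3 -142.9]
scene 473
60 [500.  20.  70.] 49
80 [508.  30.  89.] 49
100 [515.  39. 110.] 49
120 [523.  47. 130.] 53
140 [529.  56. 150.] 55
160 [548.  63. 175.] 139
180 [637.  54. 183.] 66
top 300
60 [502.  20.  70.] 31
80 [510.  28.  90.] 31
100 [517.  38. 111.] 39
120 [524.  46. 130.] 42
140 [531.  55. 150.] 48
160 [538.  63. 176.] 53
180 [545.  66. 182.] 42
```

View pics/i7.png

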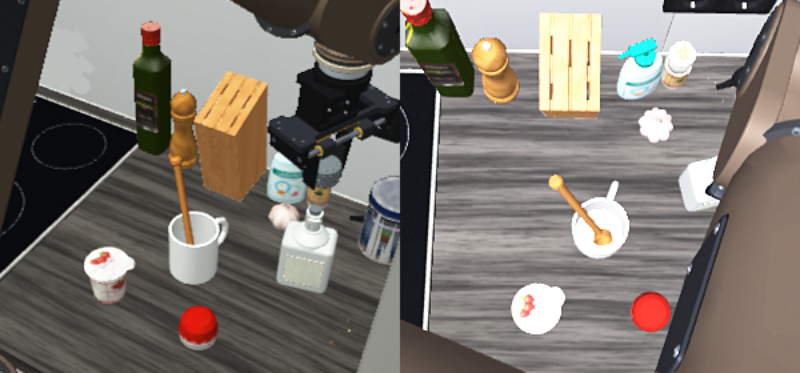

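The neck is bare, with its seal showing at (315,213). The cap is held above it at (328,172), and the scoop is still leaning in the upright mug. I'm handing in.

```bash
python3 -c "
from cell import env
print(env.job_done())"
```

```text
the job is handed in; nothing more can be done
None
```

Job handed in at about 22 s: the scoop stands by itself in the mug, and the cap is off and held level about 90 mm above the standing bottle, with nothing else seen to move; no verdict was returned.

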